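# Line up the oil samples from light to dark

## Robot

A 6-joint arm with a two-finger parallel gripper is mounted at the origin on the work surface. World frame = base frame: x ahead of the robot, y to its left, z up, the work surface at z = 0. Lengths are in m, angles in degrees, forces in N, time in s.
With the tool pointing down it reaches from about 0.35 to 0.875 m from the base axis. Payload 4.2 kg.
Tool frame: the origin (TCP) lies at the very end of the fingers, on their centre line; the grasp point (between the pads) lies 19 mm behind it (r.grip_point_offset is the distance from the TCP to the grasp point, in m); z points along the fingers, y is the line along which they close (so a half turn about z gives the same grasp; the last joint's range is limited). The gripper opens to 87 mm and grips with 3 to 60 N. Pads are 19 mm wide; open, the fingers measure 117 mm over their backs; the gripper's body (75 mm by 190 mm) begins 51 mm behind the grasp point.
Start: joints at [-55.886, 22.042, 0.453, 0, -68.411, -14.817], TCP at [0.207, -0.59, 0.223] pointing down, gripper open.
Joint ranges: [-179.83, 179.83], [-69.29, 118.12], [-61.27, 80.66], [-181.25, 117.63], [-171.15, -9.14], [-177.46, 177.46]. Speed limits (degrees/s): [159.86, 159.86, 180, 180, 180, 180].

## Interface

Orientations are given as a 3x3 rotation matrix whose columns are the frame's x, y, z axes.
In Python, from station import r, cams gives the robot as it stands. The module is installed in compiled form; this text tells all that it offers.
- The arm moves only by the shell command python3 -m handwheel 'ROWS'. ROWS is JSON, a list that holds one entry, the list of rows, each a list of 7 numbers: the turn, a rotation vector about the tool's x, y, z in units of 6 degrees (1.0 is 6 degrees), then the shift along the tool's x, y, z in m, then the finger opening in m, from 0 to 0.087. In form: [[[ax, ay, az, x, y, z, jaw], ...]]. A call has 1 to 12 rows; each row shifts and turns the commanded pose from where the row before left it, along the tool's axes as they then stand; what a row does not reach is not made up. A row lasts 1/10 s, in which the tool goes at most 50 mm and 8.59 degrees, less where a joint would pass 70% of its speed; a pose out of reach is approached as far as the arm can. A call with a gripper value outside its range is refused whole. The fingers move at their own pace and stop on an object; the grip force is fixed at half the most. Time passes only in rows, so rows that do not move let the fingers close. It gives the time, the measured TCP pose, the force, the opening and the grip force at its end, in the units of the state.
- r.sense(): the state, without advancing time (a new reading comes with each control period).
- cams.capture(name): name is "scene" or "top" or "wrist"; returns the picture (480x640x3 uint8, red, green, blue); there is no depth.
- cams.get_calibration(name): a dict with "camera_matrix" (3x3 intrinsics, pixels), "k1" (the pictures are not rectified: a ray, as slopes to the right and down, at radius r is drawn at 1 + k1 r^2 times it, then the intrinsics apply), "rvec" (rotation vector, rad) and "tvec" (3), from world to camera coordinates, as OpenCV has them; the wrist camera has in their place "T_tool_cam" (4x4, takes a point from camera to tool coordinates, whose origin is the TCP and whose axes are the flange's). Camera axes: x right, y down, z forward; pixel columns grow to the right and rows downward; lengths in m; the calibration is good to about 2 mm. A picture is of the moment at which its call begins: read the wrist's pose just before it. get_calibration takes no time and is no camera call.
- r.finish_job(): hands the job in; it is judged then, once.
The state is a dict: "time_s": time; "joints": joint angles; "joint_velocities": joint speeds; "effort": joint torques, N m; "tcp_pos": TCP position; "ee_rot": TCP orientation; "wrist_force": force on the tool from outside, world axes, zero at the start; "moment": the same for the moment, N m; "gripper_width": opening from 0.0 (shut) to 1.0 (fully open); "gripper_force": force on a finger pad.
Only numpy, scipy, OpenCV 4.12 (cv2) and the standard library are available. Lean on these libraries where they do the work, as an engineer would, in place of code of your own. Each camera call takes 0.05 s, during which the arm holds its last target. There are 200 camera calls.

## Task

Line up the four oil sample bottles by shade on the blue marks of the grey rail, one bottle standing upright in the middle of each mark: the lightest on the mark next to the white tile, then darker step by step to the darkest next to the black tile. Keep the bottles upright and set them down gently, do not drop or topple any, and leave the blue mug standing where it is.

Things in the scene. Friction and masses are not known exactly. Their poses are not given: they have to be found in the camera images.
- bottle_straw: Loose closed sample bottle, pale straw-yellow (the lightest): an upright cylinder 46 mm in diameter and 94 mm tall, about 0.11 kg, with a ribbed white screw cap 47 mm in diameter over its top 24 mm (60 to 70 mm above the base it narrows to a 38 mm neck) and a round window of its own shade, 35 mm across, in the top of the cap. Stands upright on the desk at the start. Origin: centre of the underside; z up along the bottle.
- bottle_amber: Loose closed sample bottle, orange-amber (second lightest): an upright cylinder 46 mm in diameter and 94 mm tall, about 0.11 kg, with a ribbed white screw cap 47 mm in diameter over its top 24 mm (60 to 70 mm above the base it narrows to a 38 mm neck) and a round window of its own shade, 35 mm across, in the top of the cap. Stands upright on the desk at the start. Origin: centre of the underside; z up along the bottle.
- bottle_russet: Loose closed sample bottle, dark red-brown (second darkest): an upright cylinder 46 mm in diameter and 94 mm tall, about 0.11 kg, with a ribbed white screw cap 47 mm in diameter over its top 24 mm (60 to 70 mm above the base it narrows to a 38 mm neck) and a round window of its own shade, 35 mm across, in the top of the cap. Stands upright on the desk at the start. Origin: centre of the underside; z up along the bottle.
- bottle_black: Loose closed sample bottle, near black (the darkest): an upright cylinder 46 mm in diameter and 94 mm tall, about 0.11 kg, with a ribbed white screw cap 47 mm in diameter over its top 24 mm (60 to 70 mm above the base it narrows to a 38 mm neck) and a round window of its own shade, 35 mm across, in the top of the cap. Stands upright on the desk at the start. Origin: centre of the underside; z up along the bottle.
- mark_1: Fixed pale-blue square card, 60 x 60 mm and 2 mm thick, with a thin dark ring in its middle, lying on a grey rail 72 mm wide, 420 mm long and 10 mm high; four such marks stand in a straight row along the rail, 85 mm apart, mark_1 to mark_4 in order (an end mark). Origin: centre of the card's underside (10 mm above the desk); bottles stand on its upper face, 2 mm higher. y runs along the row from mark_1 towards mark_4, x across it, z up.
- mark_2: Fixed pale-blue square card, 60 x 60 mm and 2 mm thick, with a thin dark ring in its middle, lying on a grey rail 72 mm wide, 420 mm long and 10 mm high; four such marks stand in a straight row along the rail, 85 mm apart, mark_1 to mark_4 in order (second mark, next to mark_1). Origin: centre of the card's underside (10 mm above the desk); bottles stand on its upper face, 2 mm higher. y runs along the row from mark_1 towards mark_4, x across it, z up.
- mark_3: Fixed pale-blue square card, 60 x 60 mm and 2 mm thick, with a thin dark ring in its middle, lying on a grey rail 72 mm wide, 420 mm long and 10 mm high; four such marks stand in a straight row along the rail, 85 mm apart, mark_1 to mark_4 in order (third mark, next to mark_4). Origin: centre of the card's underside (10 mm above the desk); bottles stand on its upper face, 2 mm higher. y runs along the row from mark_1 towards mark_4, x across it, z up.
- mark_4: Fixed pale-blue square card, 60 x 60 mm and 2 mm thick, with a thin dark ring in its middle, lying on a grey rail 72 mm wide, 420 mm long and 10 mm high; four such marks stand in a straight row along the rail, 85 mm apart, mark_1 to mark_4 in order (the other end mark). Origin: centre of the card's underside (10 mm above the desk); bottles stand on its upper face, 2 mm higher. y runs along the row from mark_1 towards mark_4, x across it, z up.
- white_tile: Fixed white tile, 36 x 30 x 6 mm, on one end of the rail, 60.5 mm beyond an end mark; it tells the light end of the row (at the other end a like black tile tells the dark end). It may be at either the mark_1 or the mark_4 end. Origin: centre of its underside.
- mug: Loose open blue mug, 74 mm in diameter and 85 mm tall, 0.3 kg, with a handle that points roughly away from the robot, standing among the bottles. To be left alone. Origin: centre of its underside.
Things that resemble listed ones, but are neither listed nor needed, are in the scene too. Leave any purple or turquoise look-alike of the bottle_black alone. What is shaped like the bottle_russet but purple is not meant.

How it is judged:
By the outcome, as a careful person would: the job done as asked, in the order asked, and still so for the second after the job is handed in, with the robot touching nothing.
It also fails if it takes over 112 s, if anything falls off the work surface, if the arm or the gripper's body presses on something with over 40 N, if the wrist force passes 120 N, or if a joint passes its speed limit or range.

## Working session

There is one attempt and no reset: what is moved stays moved. The work goes in short steps, Python scripts to look and compute and a shell command to move; the robot and the scene stay as the last step left them, time stands still between calls to the robot, and variables do not carry over. Pictures are saved under pics/ and viewed, at most 14 in all, crops included, and the job is handed in when it is done.

```bash
mkdir -p pics; python3 - <<'E'
from station import r,cams
import cv2,numpy as np
for n in("top","scene"):
    im=cams.capture(n); cv2.imwrite(f"pics/{n}0.png",im[:,:,::-1])
    print(n,cams.get_calibration(n))
print(cams.get_calibration("wrist")); s=r.sense(); print(s)
E
```

```text
top {'camera_matrix': array([[467.78030339,   0.        , 318.83728578],
       [  0.        , 467.78030339, 244.65213809],
       [  0.        ,   0.        ,   1.        ]]), 'k1': -0.04844047211889536, 'rvec': array([ 2.11491094, -2.10457297,  0.18704564]), 'tvec': array([0.04481111, 0.61468321, 0.70972945])}
scene {'camera_matrix': array([[496.03810501,   0.        , 317.0089723 ],
       [  0.        , 496.03810501, 238.98303451],
       [  0.        ,   0.        ,   1.        ]]), 'k1': -0.05145041350475203, 'rvec': array([ 1.6664924 ,  2.1623096 , -0.59840144]), 'tvec': array([ 0.09651759, -0.46834005,  1.24761321])}
{'camera_matrix': array([[423.73638153,   0.        , 317.84014193],
       [  0.        , 423.73638153, 241.71309159],
       [  0.        ,   0.        ,   1.        ]]), 'k1': -0.03619399419368063, 'T_tool_cam': array([[-1.15231304e-03, -9.58971583e-01, -2.83499869e-01,
         7.83548819e-02],
       [ 9.99998722e-01, -7.90829583e-04, -1.38951907e-03,
         1.85998871e-04],
       [ 1.10830922e-03, -2.83501108e-01,  9.58971268e-01,
        -1.61483189e-01
[... 205 characters left out ...]
0789e+01, -1.48163315e+01]), 'joint_velocities': array([ 0.03164114, -0.08386681,  0.18305387,  0.16237727,  0.11425364,
        0.0759374 ]), 'effort': array([-4.85401579e-04, -3.91689098e+01,  1.87935966e+01,  4.23187539e+00,
        1.34770971e-02, -7.48421144e-05]), 'tcp_pos': array([ 0.20639587, -0.58937439,  0.22157517]), 'ee_rot': array([[-9.43867114e-01, -3.30324632e-01, -7.13576677e-04],
       [-3.30325394e-01,  9.43865387e-01,  1.80718157e-03],
       [ 7.65637404e-05,  1.94145175e-03, -9.99998112e-01]]), 'wrist_force': array([ 0.07498646, -0.5962555 ,  0.31767679]), 'moment': array([ 0.0116762 , -0.04085116,  0.03086131]), 'gripper_force': 0.0, 'gripper_width': 1.003043805189322}
```

View pics/top0.png

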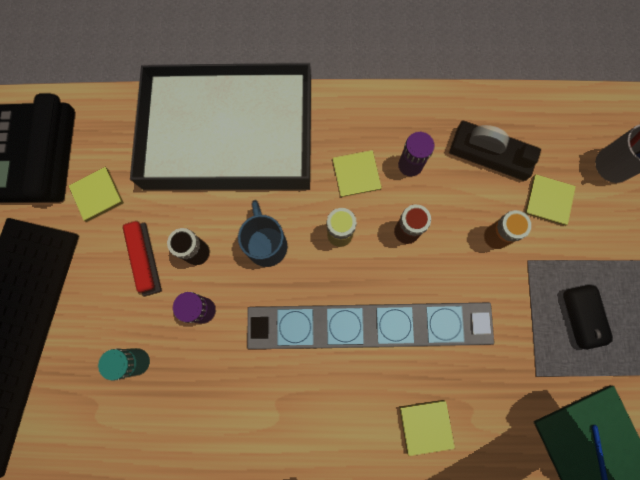

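View pics/scene0.png

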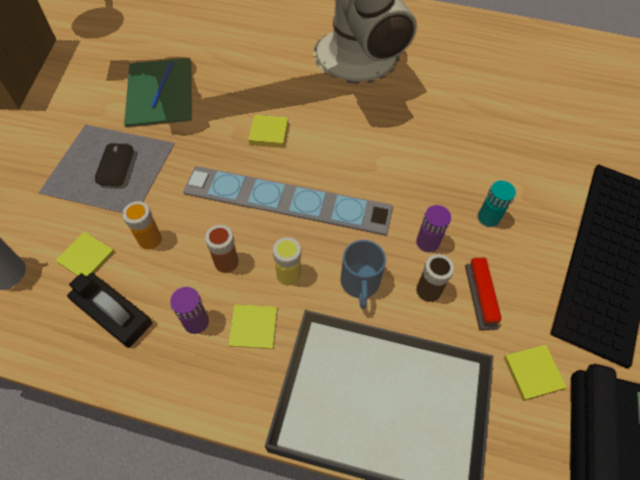

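Top view: the caps are straw (341,222), russet (415,219), amber (516,226) and black (183,243). The marks run from (295,327) to (445,324), with the white tile at the right (481,323) and the black tile at the left. Purple and turquoise bottles are decoys. Next I localise everything.

```bash
cat > h.py <<'E'
import numpy as np,cv2
from station import r,cams
from scipy.spatial.transform import Rotation as R
def cam(n,s=None):
    c=cams.get_calibration(n);K=c["camera_matrix"];d=np.array([c["k1"],0,0,0.])
    if n=="wrist":
        T=np.eye(4);T[:3,:3]=s["ee_rot"];T[:3,3]=s["tcp_pos"];T=T@c["T_tool_cam"];return K,d,T[:3,:3],T[:3,3]
    A=R.from_rotvec(c["rvec"]).as_matrix();return K,d,A.T,-A.T@c["tvec"]
def ray(C,px,z):
    K,d,A,o=C
    u=cv2.undistortPoints(np.array([[px]],float),K,d)[0,0]
    v=A@np.array([u[0],u[1],1]);return o+v*(z-o[2])/v[2]
def proj(C,p):
    K,d,A,o=C;q=A.T@(np.asarray(p)-o);return cv2.projectPoints(q[None],np.zeros(3),np.zeros(3),K,d)[0].ravel()
def blob(im,seed,sel,rad):
    "centroid+area of the connected region (in a window) nearest the seed where sel(h,s,v)"
    hsv=cv2.cvtColor(im,cv2.COLOR_RGB2HSV);m=sel(*[hsv[:,:,i].astype(int) for i in range(3)]).astype(np.uint8)
    w=np.zeros_like(m);cv2.circle(w,tuple(int(round(x)) for x in seed),int(rad),1,-1);m=m&w
    n,l,st,ce=cv2.connectedComponentsWithStats(m);ok=[i for i in range(1,n) if st[i,4]>30]
    if not ok:return None,0
    i=max(ok,key=lambda i:st[i,4]);q=cv2.convexHull(cv2.findContours((l==i).astype(np.uint8),0,1)[0][0])
    M=cv2.moments(q);return np.array([M["m10"]/M["m00"],M["m01"]/M["m00"]]),M["m00"]
SEL=dict(straw=lambda h,s,v:(h>22)&(h<36)&(s>90)&(v>120),amber=lambda h,s,v:(h>8)&(h<22)&(s>150)&(v>140),
 russet=lambda h,s,v:((h<8)|(h>172))&(s>130)&(v>60),black=lambda h,s,v:(v<60),mark=lambda h,s,v:(h>85)&(h<115)&(s>25)&(v>110))
E
python3 - <<'E'
from h import *
t=cams.capture("top");s=cams.capture("scene");T=cam("top");S=cam("scene");np.set_printoptions(precision=4,suppress=True)
seeds=dict(straw=((341,222),(288,248)),amber=((516,226),(139,212)),russet=((416,218),(220,237)),black=((181,242),(439,267)))
for n,(a,b) in seeds.items():
    for im,C,p in((t,T,a),(s,S,b)):
        c,A=blob(im,p,SEL[n],11);print(n,c,A,ray(C,c,.094) if c is not None else '')
for a,b in(((295,327),(349,209)),((345,326),(308,202)),((395,325),(266,193)),((445,324),(226,185))):
    for im,C,p in((t,T,a),(s,S,b)):
        c,A=blob(im,p,SEL['mark'],25);print('mark',c,A,ray(C,c,.012))
for n,p,z in(("white",(481,323),.016),("blacktile",(260,328),.016),("mug",(260,238),.085)):print(n,ray(T,p,z))
s=r.sense();print(np.degrees(np.arctan2(s['ee_rot'][1,1],s['ee_rot'][0,1])))
E
```

```text
straw [341.0437 221.2753] 324.5 [0.6459 0.0121 0.094 ]
straw [286.4918 248.5449] 254.5 [0.6455 0.0127 0.094 ]
amber [516.6181 224.2758] 278.0 [ 0.6419 -0.2672  0.094 ]
amber [135.9009 211.3423] 185.0 [ 0.6415 -0.2663  0.094 ]
russet [416.224  218.2428] 311.0 [ 0.6512 -0.1074  0.094 ]
russet None 0 
black [180.8058 241.8064] 309.0 [0.6118 0.2671 0.094 ]
black [439.5204 266.01  ] 200.5 [0.612  0.2679 0.094 ]
mark [294.5624 326.5774] 1219.5 [0.4821 0.0891 0.012 ]
mark [348.7356 209.9144] 776.5 [0.4831 0.0899 0.012 ]
mark [344.844  325.9086] 1263.0 [0.4838 0.0037 0.012 ]
mark [307.0422 201.4213] 758.0 [0.4846 0.005  0.012 ]
mark [394.8489 325.0783] 1260.0 [ 0.4855 -0.081   0.012 ]
mark [265.9701 193.2344] 729.5 [ 0.4866 -0.0802  0.012 ]
mark [444.937  324.0544] 1244.0 [ 0.4875 -0.1661  0.012 ]
mark [225.9752 185.2873] 706.0 [ 0.4885 -0.1649  0.012 ]
white [ 0.4892 -0.2263  0.016 ]
blacktile [0.4792 0.1474 0.016 ]
mug [0.6203 0.1418 0.085 ]
109.29107913650739
```

```bash
python3 -m handwheel '[[[0,0,-1.31,0,0,0,0.087],[0,0,-1.31,0,0,0,0.087],[0,0,-1.31,0,0,0,0.087],[0,0,-1.31,0,0,0,0.087],[0,0,-1.31,0,0,0,0.087],[0,0,-1.31,0,0,0,0.087],[0,0,-1.31,0,0,0,0.087],[0,0,-1.31,0,0,0,0.087],[0,0,-1.31,0,0,0,0.087],[0,0,0,0,0,0,0.087],[0,0,0,0,0,0,0.087]]]'
cat >> h.py <<'E'
np.set_printoptions(precision=4,suppress=True)
def go(x,y,z):
    s=r.sense();print(s['time_s'],'tcp',s['tcp_pos'],'F',s['wrist_force'],'w',s['gripper_width'],s['gripper_force'],'rotvec tool->ideal/6deg',
      np.degrees((R.from_matrix(s['ee_rot']).inv()*R.from_matrix(np.array([[0,-1,0],[-1,0,0],[0,0,-1.]]))).as_rotvec())/6)
    print('tool shift',s['ee_rot'].T@(np.array([x,y,z])-s['tcp_pos']))
E
python3 -c "
from h import *;go(.6417,-.2668,.2)"
```

```text
time_s: 1.3
tcp_pos: [0.2065, -0.5897, 0.2223]
ee_rot: [[-0.002, -1.0, -0.0], [-1.0, 0.002, 0.0], [-0.0, 0.0, -1.0]]
wrist_force: [0.3, 0.2, 0.1]
gripper_width: 0.998
gripper_force: 0.0
1.3 tcp [ 0.2065 -0.5897  0.2223] F [0.2958 0.2361 0.1105] w 0.9975526413237238 0.0 rotvec tool->ideal/6deg [ 0.0019  0.0042 -0.0217]
tool shift [-0.3239 -0.4345  0.0224]
```

```bash
python3 -m handwheel '[[[0,0,0,-0.027,-0.0362,0.0019,0.087],[0,0,0,-0.027,-0.0362,0.0019,0.087],[0,0,0,-0.027,-0.0362,0.0019,0.087],[0,0,0,-0.027,-0.0362,0.0019,0.087],[0,0,0,-0.027,-0.0362,0.0019,0.087],[0,0,0,-0.027,-0.0362,0.0019,0.087],[0,0,0,-0.027,-0.0362,0.0019,0.087],[0,0,0,-0.027,-0.0362,0.0019,0.087],[0,0,0,-0.027,-0.0362,0.0019,0.087],[0,0,0,-0.027,-0.0362,0.0019,0.087],[0,0,0,-0.027,-0.0362,0.0019,0.087],[0,0,-0.02,-0.027,-0.0362,0.0019,0.087]]]' | head -2
python3 -m handwheel '[[[0,0,0,0,0,0,0.087],[0,0,0,0,0,0,0.087]]]'|head -1
cat > look.py <<'E'
import sys
from h import *
n,z=sys.argv[1],float(sys.argv[2]);p=[float(v) for v in sys.argv[3:5]]
s=r.sense();im=cams.capture("wrist");C=cam("wrist",s);e=proj(C,[*p,z])
c,A=blob(im,e,SEL[n],55);print('expected px',e,'found',c,A)
if c is not None:print(n,ray(C,c,z),'diam mm',2000*np.sqrt(A/np.pi)*np.linalg.norm(ray(C,c+[1,0],z)-ray(C,c,z)))
cv2.imwrite(f"pics/w_{n}_{s['time_s']:.1f}.png",im[:,:,::-1])
E
python3 look.py amber .094 .6417 -.2668; python3 -c "
from h import *;go(.6417,-.2668,.2)"; ls pics
```

```text
time_s: 2.5
tcp_pos: [0.642, -0.2642, 0.1997]
time_s: 2.7
expected px [316.3472 237.5608] found [315.8383 234.1588] 2046.5
amber [ 0.642  -0.2691  0.094 ] diam mm 33.268686330612546
2.75 tcp [ 0.6405 -0.2655  0.1993] F [-0.6495 -0.2173 -0.1659] w 1.004112747473154 0.0 rotvec tool->ideal/6deg [0.0099 0.0008 0.0176]
tool shift [ 0.0013 -0.0012 -0.0007]
scene0.png
top0.png
w_amber_2.7.png
```

```bash
python3 -m handwheel '[[[0,0,0,0.0025,-0.0013,0.01,0.087],[0,0,0,0,0,0.02,0.087],[0,0,0,0,0,0.025,0.087],[0,0,0,0,0,0.025,0.087],[0,0,0,0,0,0.025,0.087],[0,0,0,0,0,0.02,0.087],[0,0,0,0,0,0.0135,0.087],[0,0,0,0,0,0,0.087],[0,0,0,0,0,0,0.087],[0,0,0,0,0,0,0.087]]]'
python3 -m handwheel '[[[0,0,0,0,0,0,0.07],[0,0,0,0,0,0,0.06],[0,0,0,0,0,0,0.05],[0,0,0,0,0,0,0.045],[0,0,0,0,0,0,0.04],[0,0,0,0,0,0,0.035],[0,0,0,0,0,0,0.03],[0,0,0,0,0,0,0.03],[0,0,0,0,0,0,0.03],[0,0,0,0,0,0,0.03]]]'
```

```text
time_s: 3.75
tcp_pos: [0.6429, -0.2686, 0.0629]
ee_rot: [[0.003, -1.0, 0.003], [-1.0, -0.003, -0.001], [0.001, -0.003, -1.0]]
wrist_force: [-0.0, -0.5, 0.5]
gripper_width: 0.997
gripper_force: 0.0
time_s: 4.75
tcp_pos: [0.6421, -0.2681, 0.0612]
ee_rot: [[0.003, -1.0, 0.0], [-1.0, -0.003, 0.0], [-0.0, -0.0, -1.0]]
wrist_force: [-0.5, -0.4, 0.5]
gripper_width: 0.53
gripper_force: 30.0
```

View pics/w_amber_2.7.png

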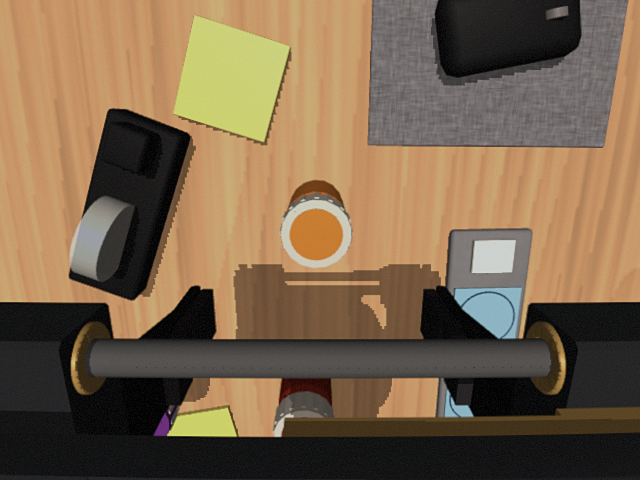

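The wrist view shows amber's cap at (316,234), free between the open fingers, and the grip holds at 46 mm, the cap width. I lift and carry it to the mark second from the white tile.

```bash
python3 -m handwheel '[[[0,0,0,0,0,-0.005,0.03],[0,0,0,0,0,-0.015,0.03],[0,0,0,0,0,-0.015,0.03],[0,0,0,0,0,-0.015,0.03],[0,0,0,-0.01,0.008,0,0.03],[0,0,0,-0.02,0.017,0,0.03],[0,0,0,-0.03,0.025,0,0.03],[0,0,0,-0.03,0.025,0,0.03],[0,0,0,-0.03,0.025,0,0.03],[0,0,0,-0.03,0.025,0,0.03],[0,0,0,-0.025,0.02,0,0.03],[0,0,0,-0.0115,0.0104,0,0.03]]]' 
python3 -m handwheel '[[[0,0,0,0,0,0,0.03],[0,0,0,0,0,0,0.03],[0,0,0,0,0,0,0.03],[0,0,0,0,0,0,0.03]]]'|head -1
python3 -c "
from h import *;go(.4864,-.082,.0737)"
```

```text
time_s: 5.95
tcp_pos: [0.4851, -0.0805, 0.1129]
ee_rot: [[0.004, -1.0, 0.002], [-1.0, -0.004, 0.001], [-0.001, -0.002, -1.0]]
wrist_force: [0.7, -0.0, -1.0]
gripper_width: 0.53
gripper_force: 30.0
time_s: 6.35
6.35 tcp [ 0.4869 -0.0827  0.1112] F [ 0.1277  0.4039 -1.2418] w 0.5286287716907264 29.999949038028717 rotvec tool->ideal/6deg [-0.0015 -0.0014  0.015 ]
tool shift [-0.0007  0.0005  0.0375]
```

```bash
python3 -m handwheel '[[[0,0,0,-0.0007,0.0005,0.01,0.03],[0,0,0,0,0,0.01,0.03],[0,0,0,0,0,0.01,0.03],[0,0,0,0,0,0.004,0.03],[0,0,0,0,0,0.002,0.03],[0,0,0,0,0,0.001,0.03],[0,0,0,0,0,0.001,0.03],[0,0,0,0,0,0,0.03],[0,0,0,0,0,0,0.03],[0,0,0,0,0,0,0.03],[0,0,0,0,0,0,0.03]]]'
```

```text
time_s: 7.45
tcp_pos: [0.4857, -0.0813, 0.0734]
ee_rot: [[0.003, -1.0, 0.0], [-1.0, -0.003, 0.0], [-0.0, -0.0, -1.0]]
wrist_force: [0.1, 0.3, -1.5]
gripper_width: 0.532
gripper_force: 30.0
```

```bash
python3 -m handwheel '[[[0,0,0,0.0005,-0.0005,0.0005,0.03],[0,0,0,0,0,0.0005,0.03],[0,0,0,0,0,0,0.03],[0,0,0,0,0,0,0.03]]]'
```

```text
time_s: 7.85
tcp_pos: [0.4862, -0.0818, 0.0731]
ee_rot: [[0.003, -1.0, 0.0], [-1.0, -0.003, -0.0], [0.0, -0.0, -1.0]]
wrist_force: [-1.5, 1.2, 5.6]
gripper_width: 0.526
gripper_force: 30.0
```

```bash
python3 -m handwheel '[[[0,0,0,0,0,0,0.048],[0,0,0,0,0,0,0.052],[0,0,0,0,0,0,0.06],[0,0,0,0,0,0,0.07],[0,0,0,0,0,0,0.08],[0,0,0,0,0,0,0.087],[0,0,0,0,0,0,0.087],[0,0,0,0,0,-0.01,0.087],[0,0,0,0,0,-0.027,0.087],[0,0,0,0,0,-0.03,0.087],[0,0,0,0,0,-0.03,0.087],[0,0,0,0,0,-0.03,0.087]]]'
python3 -m handwheel '[[[0,0,0,0.004,-0.0275,0,0.087],[0,0,0,0.004,-0.0275,0,0.087],[0,0,0,0.004,-0.0275,0,0.087],[0,0,0,0.004,-0.0275,0,0.087],[0,0,0,0.004,-0.0275,0,0.087],[0,0,0,0.005,-0.0275,0,0.087],[0,0,0,0,0,0,0.087],[0,0,0,0,0,0,0.087],[0,0,0,0,0,0,0.087]]]'|head -1
python3 look.py russet .094 .651 -.1074; python3 -c "
from h import *;go(.651,-.1083,.061)
t=cams.capture('top');s=cams.capture('scene');cv2.imwrite('pics/t1.png',t[:,:,::-1]);cv2.imwrite('pics/s1.png',s[:,:,::-1])
for n,im in(('top',t),('scene',s)):
  C=cam(n);e=proj(C,[.486,-.0806,.106]);c,A=blob(im,e,SEL['amber'],14);print(n,e,c,A,ray(C,c,.106) if c is not None else '')
"
```

```text
time_s: 9.05
tcp_pos: [0.486, -0.0818, 0.2013]
ee_rot: [[0.003, -1.0, 0.001], [-1.0, -0.003, 0.0], [-0.0, -0.001, -1.0]]
wrist_force: [0.7, -0.7, -1.1]
gripper_width: 0.998
gripper_force: 0.0
time_s: 9.95
expected px [316.4882 238.902 ] found [316.1828 236.4753] 2004.5
russet [ 0.6512 -0.1091  0.094 ] diam mm 33.081195553260876
10.0 tcp [ 0.6505 -0.1062  0.1999] F [-0.6909  0.1009 -0.1409] w 1.0008699685869964 0.0 rotvec tool->ideal/6deg [-0.0017  0.0008  0.0276]
tool shift [ 0.0021 -0.0005  0.1389]
top [403.3918 323.1305] [406.9523 322.2921] 230.5 [ 0.4873 -0.086   0.106 ]
scene [262.2321 162.4505] [262.1662 162.2008] 163.5 [ 0.4855 -0.0809  0.106 ]
```

View pics/t1.png

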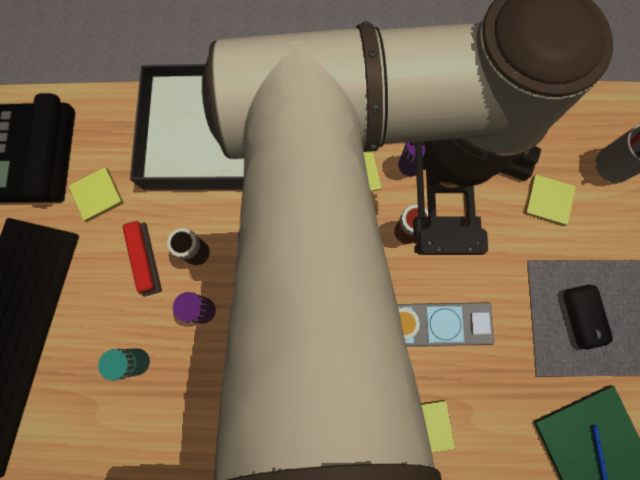

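```bash
python3 -m handwheel '[[[0,0,0,0.0021,-0.0005,0.01,0.087],[0,0,0,0,0,0.02,0.087],[0,0,0,0,0,0.025,0.087],[0,0,0,0,0,0.025,0.087],[0,0,0,0,0,0.025,0.087],[0,0,0,0,0,0.02,0.087],[0,0,0,0,0,0.0139,0.087],[0,0,0,0,0,0,0.087],[0,0,0,0,0,0,0.087],[0,0,0,0,0,0,0.087]]]'
python3 -m handwheel '[[[0,0,0,0,0,0,0.07],[0,0,0,0,0,0,0.06],[0,0,0,0,0,0,0.05],[0,0,0,0,0,0,0.045],[0,0,0,0,0,0,0.04],[0,0,0,0,0,0,0.035],[0,0,0,0,0,0,0.03],[0,0,0,0,0,0,0.03],[0,0,0,0,0,0,0.03],[0,0,0,0,0,0,0.03]]]'
python3 -c "
from h import *;go(.4845,.0031,.1612)"
```

```text
time_s: 11.1
tcp_pos: [0.6527, -0.1085, 0.0618]
ee_rot: [[0.003, -1.0, 0.003], [-1.0, -0.003, -0.0], [0.0, -0.003, -1.0]]
wrist_force: [0.1, -0.1, -0.0]
gripper_width: 1.004
gripper_force: 0.0
time_s: 12.1
tcp_pos: [0.6517, -0.1085, 0.0603]
ee_rot: [[0.003, -1.0, -0.0], [-1.0, -0.003, -0.0], [0.0, 0.0, -1.0]]
wrist_force: [0.0, -0.2, 0.5]
gripper_width: 0.533
gripper_force: 30.0
12.1 tcp [ 0.6517 -0.1085  0.0603] F [ 0.0026 -0.2347  0.458 ] w 0.5325778848011868 30.000000949949026 rotvec tool->ideal/6deg [ 0.0013 -0.0001  0.0258]
tool shift [-0.112   0.1669 -0.1008]
```

The top view is partly hidden by the arm; amber stands on its mark at about (407,322). Russet is gripped, so I carry it to mark B.

```bash
python3 -m handwheel '[[[0,0,0,0,0,-0.005,0.03],[0,0,0,0,0,-0.015,0.03],[0,0,0,0,0,-0.02,0.03],[0,0,0,0,0,-0.02,0.03],[0,0,0,-0.006,0.008,0,0.03],[0,0,0,-0.012,0.017,0,0.03],[0,0,0,-0.018,0.027,0,0.03],[0,0,0,-0.018,0.027,0,0.03],[0,0,0,-0.018,0.027,0,0.03],[0,0,0,-0.018,0.027,0,0.03],[0,0,0,-0.014,0.021,0,0.03],[0,0,0,-0.008,0.0125,0,0.03]]]' |head -2
python3 -m handwheel '[[[0,0,0,0,0,0,0.03],[0,0,0,0,0,0,0.03],[0,0,0,0,0,0,0.03],[0,0,0,0,0,0,0.03]]]'|head -1
python3 -c "
from h import *;go(.485,.0033,.0725)"
```

```text
time_s: 13.3
tcp_pos: [0.4823, 0.0038, 0.1202]
time_s: 13.7
13.7 tcp [0.4856 0.0028 0.1201] F [ 0.3857 -0.1295 -1.1645] w 0.5284269327672689 29.99997773207724 rotvec tool->ideal/6deg [ 0.0002 -0.0011  0.0176]
tool shift [-0.0005  0.0006  0.0476]
```

```bash
python3 -m handwheel '[[[0,0,0,-0.0004,0.0004,0.01,0.03],[0,0,0,0,0,0.015,0.03],[0,0,0,0,0,0.013,0.03],[0,0,0,0,0,0.004,0.03],[0,0,0,0,0,0.002,0.03],[0,0,0,0,0,0.001,0.03],[0,0,0,0,0,0.001,0.03],[0,0,0,0,0,0.0005,0.03],[0,0,0,0,0,0.0005,0.03],[0,0,0,0,0,0,0.03],[0,0,0,0,0,0,0.03],[0,0,0,0,0,0,0.03]]]'
```

```text
time_s: 14.9
tcp_pos: [0.4846, 0.0035, 0.0734]
ee_rot: [[0.003, -1.0, 0.0], [-1.0, -0.003, 0.0], [-0.0, -0.0, -1.0]]
wrist_force: [-0.9, -1.4, -1.0]
gripper_width: 0.529
gripper_force: 30.0
```

```bash
python3 -m handwheel '[[[0,0,0,0,0,0.0005,0.03],[0,0,0,0,0,0.0005,0.03],[0,0,0,0,0,0,0.03],[0,0,0,0,0,0,0.03]]]'
```

```text
time_s: 15.3
tcp_pos: [0.4845, 0.0035, 0.0723]
ee_rot: [[0.003, -1.0, -0.0], [-1.0, -0.003, -0.0], [0.0, 0.0, -1.0]]
wrist_force: [-0.0, 0.3, -1.4]
gripper_width: 0.529
gripper_force: 30.0
```

```bash
python3 -m handwheel '[[[0,0,0,0,0,0.0005,0.03],[0,0,0,0,0,0,0.03],[0,0,0,0,0,0,0.03]]]' | sed -n '2p;4p'; python3 -m handwheel '[[[0,0,0,0,0,0.0004,0.03],[0,0,0,0,0,0,0.03],[0,0,0,0,0,0,0.03]]]' | sed -n '2p;4p'
```

```text
tcp_pos: [0.4846, 0.0035, 0.0722]
wrist_force: [-1.8, -0.0, 4.1]
tcp_pos: [0.4846, 0.0035, 0.0722]
wrist_force: [-2.0, 1.0, 7.5]
```

```bash
python3 -m handwheel '[[[0,0,0,0,0,0,0.048],[0,0,0,0,0,0,0.052],[0,0,0,0,0,0,0.06],[0,0,0,0,0,0,0.07],[0,0,0,0,0,0,0.08],[0,0,0,0,0,0,0.087],[0,0,0,0,0,0,0.087],[0,0,0,0,0,-0.01,0.087],[0,0,0,0,0,-0.027,0.087],[0,0,0,0,0,-0.03,0.087],[0,0,0,0,0,-0.03,0.087],[0,0,0,0,0,-0.03,0.087]]]'|sed -n '2p;4p'
python3 -m handwheel '[[[0,0,0,-0.0013,-0.0268,0,0.087],[0,0,0,-0.0013,-0.0268,0,0.087],[0,0,0,-0.0013,-0.0268,0,0.087],[0,0,0,-0.0013,-0.0268,0,0.087],[0,0,0,-0.0013,-0.0268,0,0.087],[0,0,0,-0.0013,-0.0268,0,0.087],[0,0,0,0,0,0,0.087],[0,0,0,0,0,0,0.087],[0,0,0,0,0,0,0.087]]]'|head -1
python3 look.py straw .094 .6457 .0124; python3 -c "
from h import *;go(.6457,.0113,.061)"
```

```text
tcp_pos: [0.4844, 0.0034, 0.2006]
wrist_force: [0.5, -0.4, -0.1]
time_s: 18.0
expected px [315.3805 242.0219] found [315.5135 239.0282] 2047.5
straw [0.6456 0.0104 0.094 ] diam mm 33.390174103875154
18.05 tcp [0.6445 0.0116 0.1991] F [0.1591 0.2167 0.1177] w 0.9983064002193983 0.0 rotvec tool->ideal/6deg [-0.0007  0.0011  0.0271]
tool shift [ 0.0004 -0.0012  0.1381]
```

```bash
python3 -m handwheel '[[[0,0,0,0.0004,-0.0012,0.01,0.087],[0,0,0,0,0,0.02,0.087],[0,0,0,0,0,0.025,0.087],[0,0,0,0,0,0.025,0.087],[0,0,0,0,0,0.025,0.087],[0,0,0,0,0,0.02,0.087],[0,0,0,0,0,0.0131,0.087],[0,0,0,0,0,0,0.087],[0,0,0,0,0,0,0.087],[0,0,0,0,0,0,0.087]]]'|sed -n '2p;4p'
python3 -m handwheel '[[[0,0,0,0,0,0,0.07],[0,0,0,0,0,0,0.06],[0,0,0,0,0,0,0.05],[0,0,0,0,0,0,0.045],[0,0,0,0,0,0,0.04],[0,0,0,0,0,0,0.035],[0,0,0,0,0,0,0.03],[0,0,0,0,0,0,0.03],[0,0,0,0,0,0,0.03],[0,0,0,0,0,0,0.03]]]'
python3 -c "
from h import *;go(.4882,-.1666,.16)"
```

```text
tcp_pos: [0.6474, 0.0115, 0.0618]
wrist_force: [1.1, -0.7, -0.2]
time_s: 20.05
tcp_pos: [0.6464, 0.0113, 0.0603]
ee_rot: [[0.003, -1.0, -0.0], [-1.0, -0.003, -0.0], [0.0, 0.0, -1.0]]
wrist_force: [-0.7, 0.8, 0.2]
gripper_width: 0.53
gripper_force: 30.0
20.05 tcp [0.6464 0.0113 0.0603] F [-0.706   0.7631  0.2301] w 0.5296682968927526 29.998453534717555 rotvec tool->ideal/6deg [ 0.0016 -0.0002  0.026 ]
tool shift [ 0.1775  0.1587 -0.0997]
```

```bash
python3 -m handwheel '[[[0,0,0,0,0,-0.005,0.03],[0,0,0,0,0,-0.015,0.03],[0,0,0,0,0,-0.025,0.03],[0,0,0,0,0,-0.025,0.03],[0,0,0,0,0,-0.025,0.03],[0,0,0,0,0,-0.015,0.03]]]' |head -2
python3 -m handwheel '[[[0,0,0,0.01,0.009,0,0.03],[0,0,0,0.02,0.018,0,0.03],[0,0,0,0.027,0.024,0,0.03],[0,0,0,0.027,0.024,0,0.03],[0,0,0,0.027,0.024,0,0.03],[0,0,0,0.027,0.024,0,0.03],[0,0,0,0.023,0.021,0,0.03],[0,0,0,0.0165,0.0147,0,0.03],[0,0,0,0,0,0,0.03],[0,0,0,0,0,0,0.03],[0,0,0,0,0,0,0.03],[0,0,0,0,0,0,0.03]]]'|head -1
python3 -c "
from h import *;go(.4882,-.1666,.0723)"
```

```text
time_s: 20.65
tcp_pos: [0.6473, 0.0114, 0.173]
time_s: 21.85
21.85 tcp [ 0.4886 -0.1661  0.17  ] F [ 0.2995 -0.5846 -1.6859] w 0.5332275536909926 30.000971245390247 rotvec tool->ideal/6deg [0.0035 0.0011 0.0343]
tool shift [0.0005 0.0004 0.0977]
```

```bash
python3 -m handwheel '[[[0,0,0,0.0005,0.0004,0.01,0.03],[0,0,0,0,0,0.02,0.03],[0,0,0,0,0,0.025,0.03],[0,0,0,0,0,0.02,0.03],[0,0,0,0,0,0.013,0.03],[0,0,0,0,0,0.004,0.03],[0,0,0,0,0,0.002,0.03],[0,0,0,0,0,0.001,0.03],[0,0,0,0,0,0.001,0.03],[0,0,0,0,0,0,0.03],[0,0,0,0,0,0,0.03],[0,0,0,0,0,0,0.03]]]'|sed -n '2p;4p'; python3 -m handwheel '[[[0,0,0,0,0,0.0005,0.03],[0,0,0,0,0,0,0.03],[0,0,0,0,0,0,0.03]]]' | sed -n '2p;4p'; python3 -m handwheel '[[[0,0,0,0,0,0.0004,0.03],[0,0,0,0,0,0,0.03],[0,0,0,0,0,0,0.03]]]' | sed -n '2p;4p'
```

```text
tcp_pos: [0.488, -0.1671, 0.0747]
wrist_force: [0.1, -1.0, -1.2]
tcp_pos: [0.4879, -0.1671, 0.0738]
wrist_force: [0.2, 0.3, -0.8]
tcp_pos: [0.4878, -0.1671, 0.0734]
wrist_force: [-0.4, 0.5, -1.1]
```

```bash
python3 -m handwheel '[[[0,0,0,-0.0004,-0.0003,0.0005,0.03],[0,0,0,0,0,0,0.03],[0,0,0,0,0,0,0.03]]]' | sed -n '2p;4p'; python3 -m handwheel '[[[0,0,0,0,0,0.0005,0.03],[0,0,0,0,0,0,0.03],[0,0,0,0,0,0,0.03]]]' | sed -n '2p;4p'
```

```text
tcp_pos: [0.4882, -0.1667, 0.0729]
wrist_force: [-0.3, -0.7, -1.6]
tcp_pos: [0.4882, -0.1667, 0.0724]
wrist_force: [-0.3, -0.9, -1.3]
```

```bash
python3 -m handwheel '[[[0,0,0,0,0,0.0004,0.03],[0,0,0,0,0,0,0.03],[0,0,0,0,0,0,0.03]]]' | sed -n '2p;4p'; python3 -m handwheel '[[[0,0,0,0,0,0.0004,0.03],[0,0,0,0,0,0,0.03],[0,0,0,0,0,0,0.03]]]' | sed -n '2p;4p'
```

```text
tcp_pos: [0.4882, -0.1667, 0.0723]
wrist_force: [-0.1, 0.4, 1.4]
tcp_pos: [0.4882, -0.1668, 0.0722]
wrist_force: [-1.7, -0.5, 5.6]
```

```bash
python3 -m handwheel '[[[0,0,0,0,0,0,0.048],[0,0,0,0,0,0,0.052],[0,0,0,0,0,0,0.06],[0,0,0,0,0,0,0.07],[0,0,0,0,0,0,0.08],[0,0,0,0,0,0,0.087],[0,0,0,0,0,0,0.087],[0,0,0,0,0,-0.01,0.087],[0,0,0,0,0,-0.027,0.087],[0,0,0,0,0,-0.03,0.087],[0,0,0,0,0,-0.03,0.087],[0,0,0,0,0,-0.03,0.087]]]'|sed -n '2p;4p'
python3 -m handwheel '[[[0,0,0,-0.0361,-0.0104,0,0.087],[0,0,0,-0.0361,-0.0104,0,0.087],[0,0,0,-0.0361,-0.0104,0,0.087],[0,0,0,-0.0361,-0.0104,0,0.087],[0,0,0,-0.0361,-0.0104,0,0.087],[0,0,0,-0.0361,-0.0104,0,0.087],[0,0,0,-0.0361,-0.0104,0,0.087],[0,0,0,-0.0361,-0.0104,0,0.087],[0,0,0,-0.0361,-0.0104,0,0.087],[0,0,0,-0.0361,-0.0104,0,0.087],[0,0,0,-0.0361,-0.0104,0,0.087],[0,0,0,-0.0361,-0.0104,0,0.087]]]'|head -1
python3 -m handwheel '[[[0,0,0,0,0,0,0.087],[0,0,0,0,0,0,0.087],[0,0,0,0,0,0,0.087]]]'|head -1
python3 look.py black .094 .6119 .2675; python3 -c "
from h import *;go(.6119,.2664,.061)
t=cams.capture('top');s=cams.capture('scene');cv2.imwrite('pics/s2.png',s[:,:,::-1])
for b,p in dict(straw=(.488,-.1655),amber=(.486,-.0806),russet=(.4842,.0044)).items():
 for n,im in(('top',t),('scene',s)):
  C=cam(n);e=proj(C,[*p,.106]);c,A=blob(im,e,SEL[b],11);print(b,n,p,A,ray(C,c,.106) if c is not None else '')
"
```

```text
tcp_pos: [0.4881, -0.1667, 0.2008]
wrist_force: [0.3, -0.7, 0.2]
time_s: 27.25
time_s: 27.55
expected px [316.7436 242.8902] found [316.5326 239.9754] 1973.0
black [0.612  0.2655 0.094 ] diam mm 32.8266030157934
27.6 tcp [0.6116 0.2658 0.1992] F [ 0.373  -0.3398 -1.079 ] w 0.9975768175704132 0.0 rotvec tool->ideal/6deg [-0.001  -0.0003  0.0175]
tool shift [-0.0006 -0.0003  0.1382]
straw top (0.488, -0.1655) 345.5 [ 0.4882 -0.1661  0.106 ]
straw scene (0.488, -0.1655) 177.5 [ 0.4869 -0.1661  0.106 ]
amber top (0.486, -0.0806) 340.5 [ 0.4864 -0.0807  0.106 ]
amber scene (0.486, -0.0806) 164.0 [ 0.4854 -0.0809  0.106 ]
russet top (0.4842, 0.0044) 358.0 [0.4844 0.0041 0.106 ]
russet scene (0.4842, 0.0044) 0
```

View pics/s2.png

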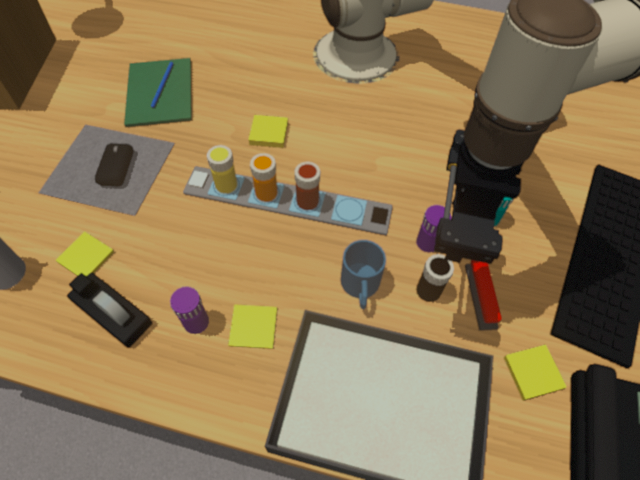

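The scene view shows straw, amber and russet standing on their marks at (222,170), (263,178) and (307,187). They are within about 1 mm of the mark centres and the mug is untouched. Next is black.

```bash
python3 -m handwheel '[[[0,0,0,-0.0006,-0.0003,0.01,0.087],[0,0,0,0,0,0.02,0.087],[0,0,0,0,0,0.025,0.087],[0,0,0,0,0,0.025,0.087],[0,0,0,0,0,0.025,0.087],[0,0,0,0,0,0.02,0.087],[0,0,0,0,0,0.0131,0.087],[0,0,0,0,0,0,0.087],[0,0,0,0,0,0,0.087],[0,0,0,0,0,0,0.087]]]'|sed -n '2p;4p'
python3 -m handwheel '[[[0,0,0,0,0,0,0.07],[0,0,0,0,0,0,0.06],[0,0,0,0,0,0,0.05],[0,0,0,0,0,0,0.045],[0,0,0,0,0,0,0.04],[0,0,0,0,0,0,0.035],[0,0,0,0,0,0,0.03],[0,0,0,0,0,0,0.03],[0,0,0,0,0,0,0.03],[0,0,0,0,0,0,0.03]]]'
python3 -c "
from h import *;go(.4828,.0884,.17)
print(ray(cam('top'),(190,307),.094))"
```

```text
tcp_pos: [0.613, 0.2679, 0.062]
wrist_force: [0.6, 0.4, 1.1]
time_s: 29.7
tcp_pos: [0.6121, 0.2675, 0.0605]
ee_rot: [[0.003, -1.0, 0.0], [-1.0, -0.003, 0.0], [-0.0, -0.0, -1.0]]
wrist_force: [-0.0, -0.1, 0.5]
gripper_width: 0.529
gripper_force: 30.0
29.7 tcp [0.6121 0.2675 0.0605] F [-0.0404 -0.1086  0.4926] w 0.5286143217621517 29.99778245575726 rotvec tool->ideal/6deg [-0.0004  0.0001  0.0264]
tool shift [ 0.1787  0.1298 -0.1095]
[0.5088 0.2461 0.094 ]
```

```bash
python3 -m handwheel '[[[0,0,0,0,0,-0.005,0.03],[0,0,0,0,0,-0.015,0.03],[0,0,0,0,0,-0.025,0.03],[0,0,0,0,0,-0.025,0.03],[0,0,0,0,0,-0.025,0.03],[0,0,0,0,0,-0.015,0.03]]]' |head -2
python3 -m handwheel '[[[0,0,0,0.01,0.0073,0,0.03],[0,0,0,0.02,0.0146,0,0.03],[0,0,0,0.027,0.0198,0,0.03],[0,0,0,0.027,0.0198,0,0.03],[0,0,0,0.027,0.0198,0,0.03],[0,0,0,0.027,0.0198,0,0.03],[0,0,0,0.023,0.0168,0,0.03],[0,0,0,0.0164,0.0119,0,0.03],[0,0,0,0,0,0,0.03],[0,0,0,0,0,0,0.03],[0,0,0,0,0,0,0.03],[0,0,0,0,0,0,0.03]]]'|head -1
python3 -c "
from h import *;go(.4828,.0897,.0723)"
```

```text
time_s: 30.3
tcp_pos: [0.6131, 0.2679, 0.1746]
time_s: 31.5
31.5 tcp [0.4831 0.0902 0.1704] F [-0.2984  0.9117 -0.8409] w 0.5302617332795725 30.00023583881557 rotvec tool->ideal/6deg [ 0.0007 -0.0004  0.0314]
tool shift [0.0005 0.0003 0.0981]
```

```bash
python3 -m handwheel '[[[0,0,0,0.0003,0.0002,0.01,0.03],[0,0,0,0,0,0.02,0.03],[0,0,0,0,0,0.025,0.03],[0,0,0,0,0,0.02,0.03],[0,0,0,0,0,0.013,0.03],[0,0,0,0,0,0.004,0.03],[0,0,0,0,0,0.002,0.03],[0,0,0,0,0,0.001,0.03],[0,0,0,0,0,0.001,0.03],[0,0,0,0,0,0,0.03],[0,0,0,0,0,0,0.03],[0,0,0,0,0,0,0.03]]]'|sed -n '2p;4p'; python3 -m handwheel '[[[0,0,0,0,0,0.0005,0.03],[0,0,0,0,0,0,0.03],[0,0,0,0,0,0,0.03]]]' | sed -n '2p;4p'; python3 -m handwheel '[[[0,0,0,0,0,0.0004,0.03],[0,0,0,0,0,0,0.03],[0,0,0,0,0,0,0.03]]]' | sed -n '2p;4p'
```

```text
tcp_pos: [0.4827, 0.0895, 0.0749]
wrist_force: [1.0, -0.2, -1.3]
tcp_pos: [0.4826, 0.0894, 0.0741]
wrist_force: [-0.5, -0.1, -0.4]
tcp_pos: [0.4826, 0.0894, 0.0736]
wrist_force: [0.1, 0.1, -0.7]
```

```bash
python3 -m handwheel '[[[0,0,0,0,0,0.0005,0.03],[0,0,0,0,0,0.0005,0.03],[0,0,0,0,0,0,0.03],[0,0,0,0,0,0,0.03]]]' | sed -n '2p;4p'; python3 -m handwheel '[[[0,0,0,0,0,0.0004,0.03],[0,0,0,0,0,0,0.03],[0,0,0,0,0,0,0.03]]]' | sed -n '2p;4p'
```

```text
tcp_pos: [0.4826, 0.0894, 0.0726]
wrist_force: [0.5, -0.0, -1.4]
tcp_pos: [0.4827, 0.0894, 0.0724]
wrist_force: [-0.3, 0.8, 1.4]
```

```bash
python3 -m handwheel '[[[0,0,0,0,0,0,0.048],[0,0,0,0,0,0,0.052],[0,0,0,0,0,0,0.06],[0,0,0,0,0,0,0.07],[0,0,0,0,0,0,0.08],[0,0,0,0,0,0,0.087],[0,0,0,0,0,0,0.087],[0,0,0,0,0,-0.01,0.087],[0,0,0,0,0,-0.027,0.087],[0,0,0,0,0,-0.03,0.087],[0,0,0,0,0,-0.03,0.087],[0,0,0,0,0,-0.03,0.087]]]'|sed -n '2p;4p'
python3 -m handwheel '[[[0,0,0,-0.026,-0.0067,0,0.087],[0,0,0,-0.026,-0.0067,0,0.087],[0,0,0,-0.026,-0.0067,0,0.087],[0,0,0,-0.026,-0.0067,0,0.087],[0,0,0,-0.026,-0.0067,0,0.087],[0,0,0,-0.026,-0.0067,0,0.087],[0,0,0,-0.026,-0.0067,0,0.087],[0,0,0,-0.026,-0.0067,0,0.087],[0,0,0,-0.026,-0.0067,0,0.087],[0,0,0,-0.026,-0.0067,0,0.087],[0,0,0,0,0,0,0.087],[0,0,0,0,0,0,0.087]]]'|head -2
python3 -c "
from h import *
t=cams.capture('top');s=cams.capture('scene');cv2.imwrite('pics/t3.png',t[:,:,::-1])
for b,p in dict(straw=(.488,-.1655),amber=(.486,-.0806),russet=(.4842,.0044),black=(.4826,.0895)).items():
 for n,im in(('top',t),('scene',s)):
  C=cam(n);e=proj(C,[*p,.106]);c,A=blob(im,e,SEL[b],11);print(b,n,p,A,ray(C,c,.106) if c is not None else '')
"
```

```text
tcp_pos: [0.4825, 0.0893, 0.2014]
wrist_force: [0.9, 0.7, -0.1]
time_s: 36.4
tcp_pos: [0.5486, 0.3497, 0.1993]
straw top (0.488, -0.1655) 348.0 [ 0.4882 -0.166   0.106 ]
straw scene (0.488, -0.1655) 177.5 [ 0.4869 -0.1661  0.106 ]
amber top (0.486, -0.0806) 343.5 [ 0.4865 -0.0806  0.106 ]
amber scene (0.486, -0.0806) 168.5 [ 0.4858 -0.0808  0.106 ]
russet top (0.4842, 0.0044) 358.0 [0.4844 0.0041 0.106 ]
russet scene (0.4842, 0.0044) 0 
black top (0.4826, 0.0895) 347.0 [0.4826 0.089  0.106 ]
black scene (0.4826, 0.0895) 136.0 [0.482  0.0899 0.106 ]
```

View pics/t3.png

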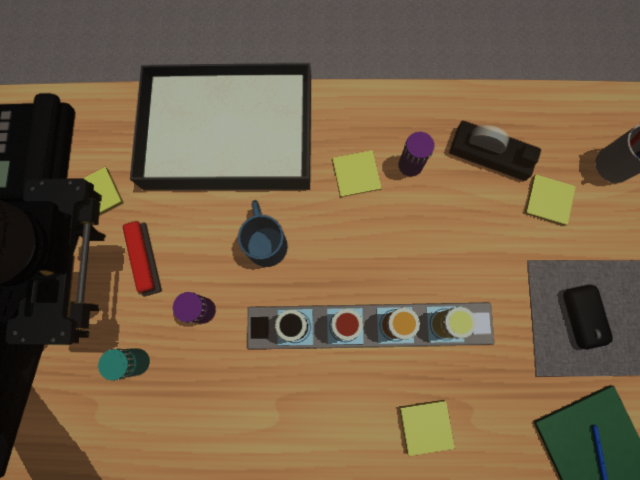

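The top view shows black (291,326), russet (347,325), amber (404,323) and straw (460,322) upright on their marks, running from the black tile to the white tile. The mug and decoys are where they were, and the arm is clear.

```bash
python3 -c "
from station import r;print(r.finish_job())"
```

```text
the job is handed in; nothing more can be done
None
```

The job is handed in: all four bottles stand upright on their marks, from straw at the white tile to black at the black tile, each within about 1 to 2 mm of its mark centre by the camera measurements, and the mug was not touched.

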